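Set the dropper bottle on the reagent turntable

TASK

Pick up the tall reagent bottle from the bench and stand it upright on the free-turning turntable, centred on the ringed place that has the line running through it (the one straight across the hub from the tube block). Set it down rather than dropping it, do not let the turntable swing round, and leave the squat jar and the small vial standing where they are.

Things in the scene. Friction and masses are not known exactly. Their poses are not given: they have to be found in the camera images.
- bottle: Tall reagent bottle: round brown glass body with paper label, 40 mm diameter, straight-sided to 56 mm height, then a shoulder and a white cap 26 mm in diameter; 86 mm high in all, about 90 g. Stands loose on the bench (z = 0) beside the jar and the vial, in any order. Origin: centre of its underside; z up along the bottle.
- mark (a point): Centre of the marked place (black 56 mm ring on a radial line; two other rings have no line) on a white disc, 260 mm diameter, top face 32 mm above the bench, that turns freely about a vertical axis at the slightest push. x points outward from that axis, 85 mm away; z up. Above the face: hub 36 mm wide, 14 high; across the hub from the mark, a fixed tube block 50 x 90, 45 high.
- jar: Bystander: squat brown glass jar with a white lid, 62 mm in diameter, 50 mm high, loose on the bench. Origin: centre of its underside, z up.
- vial: Bystander: small brown glass vial with a white cap, 24 mm in diameter, 52 mm high, loose on the bench. Origin: centre of its underside, z up.
Not all that is in view belongs to the job. What is shaped like the bottle but yellow is not meant.

How it is judged:
By the outcome, as a careful person would: the job done as asked, in the order asked, and still so for the second after the job is handed in, with the robot touching nothing.
It also fails if it takes over 35 s, if anything falls off the work surface, if the arm or the gripper's body presses on something with over 40 N, if the wrist force passes 120 N, or if a joint passes its speed limit or range.

ROBOT

A 7-joint arm with a two-finger parallel gripper is mounted at the origin on the work surface. World frame = base frame: x ahead of the robot, y to its left, z up, the work surface at z = 0. Lengths are in m, angles in rad, forces in N, time in s.
With the tool pointing down it reaches from about 0.4 to 0.85 m from the base axis. Payload 10.4 kg.
Tool frame: the origin (TCP) lies midway between the tips of the shut fingers; the grasp point (between the pads) lies 19 mm behind it; z points along the fingers, y is the line along which they close (so a half turn about z gives the same grasp; the last joint's range is limited). The gripper opens to 87 mm and grips with 3 to 60 N. Pads are 19 mm wide; open, the fingers measure 117 mm over their backs; the gripper's body (75 mm by 190 mm) begins 51 mm behind the grasp point.
Start: joints at [1.152, 0.332, -0.065, 1.46, 0.022, 1.35, -0.088], TCP at [0.241, -0.577, 0.223] pointing down, gripper open.
Joint ranges: [-2.6, 2.6], [-0.5, 2.12], [-1.47, 1.34], [0.16, 2.42], [-1.27, 4.41], [0.06, 2.06], [-2.6, 2.6]. Speed limits (rad/s): [2.22, 2.22, 2.79, 2.79, 3.14, 3.14, 3.14].

INTERFACE

Orientations are given as [roll, pitch, yaw] about the fixed x, y, z axes, in that order (R = Rz(yaw) Ry(pitch) Rx(roll)).
In Python, from bench import r gives the robot as it stands.
- The arm moves only by the tool arm_command, never from a script. Its argument "commands" is a list of rows, each an object with "slide": the shift along the world's x, y, z in units of 2 cm (1.0 is 2 cm), a list of three; "rotation": the turn, a rotation vector about the world's x, y, z in units of 0.08 rad (1.0 is 0.08 rad), a list of three; "gripper": the closure, from 0 (fully open) to 1 (shut). In form: [{"slide": [x, y, z], "rotation": [rx, ry, rz], "gripper": gripper}, ...]. A call has exactly 10 rows; each row shifts and turns the commanded pose from where the row before left it; what a row does not reach is not made up. A row lasts 1/12 s, in which the tool goes at most 41.7 mm and 7.16 degrees, less where a joint would pass 70% of its speed; a pose out of reach is approached as far as the arm can. A call with a number of a shift or a turn outside -1 to 1 is refused whole. A call with a gripper value outside its range is refused whole. The fingers move at their own pace and stop on an object; "newtons" is the grip in N (left out, the last holds). Time passes only in rows, so rows that do not move let the fingers close, or fill a call up. It gives the time, the measured TCP pose, the force, the opening and the grip force at its end, in the units of the state.
- r.read_state(): the state, without advancing time (a new reading comes with each control period).
- r.capture(name): name is "scene" or "top"; returns (picture, depth): 384x512x3 uint8, red, green, blue; 384x512 float32, m along the optical axis (not along the pixel's ray), 0 where there is no reading.
- r.camera_info(name): a dict with "camera_matrix" (3x3 intrinsics, pixels), "rvec" (rotation vector, rad) and "tvec" (3), from world to camera coordinates, as OpenCV has them. Camera axes: x right, y down, z forward; pixel columns grow to the right and rows downward; lengths in m; the calibration is good to about 2 mm. A picture is of the moment at which its call begins. camera_info takes no time and is no camera call.
- r.finish_job(): hands the job in; it is judged then, once.
The state is a dict: "time": time; "joints": joint angles; "qvel": joint speeds; "joint_efforts": joint torques, N m; "position": TCP position; "eef_rot": TCP orientation; "contact_force": force on the tool from outside, world axes, zero at the start; "ft_torque": the same for the moment, N m; "gripper_width": finger opening in m; "grip_force": force on a finger pad.
Only numpy, scipy, OpenCV 4.12 (cv2) and the standard library are available. Lean on these libraries where they do the work, as an engineer would, in place of code of your own. Each camera call takes 0.05 s, during which the arm holds its last target. There are 200 camera calls.

## Working session

There is one attempt and no reset: what is moved stays moved. The work goes in short steps, Python scripts to look and compute and a tool call to move; the robot and the scene stay as the last step left them, time stands still between calls to the robot, and variables do not carry over. Pictures are saved under pics/ and viewed, at most 10 in all, crops included, and the job is handed in when it is done.

Besides the shell and the picture viewer there is one more tool, called after ">>>" in YAML: its name, and indented under it one key for each argument. arm_command: Moves the arm, as the interface text tells. Shifts and turns lie within -1 to 1; 1 stands for 2 cm of shift or 0.08 rad of turn. Its arguments: {"type":"object","properties":{"commands":{"type":"array","items":{"type":"object","properties":{"slide":{"type":"array","items":{"type":"number","minimum":-1,"maximum":1}},"rotation":{"type":"array","items":{"type":"number","minimum":-1,"maximum":1}},"gripper":{"type":"number"}}}},"newtons":{"type":"number"}},"required":["commands"]}

```bash
mkdir -p pics
cat > h.py <<'E'
import numpy as np, cv2
from bench import r
def cam(n):
    c=r.camera_info(n); K=np.array(c["camera_matrix"],float); R=cv2.Rodrigues(np.array(c["rvec"],float))[0]; t=np.array(c["tvec"],float).ravel()
    return K,R,t
def ray(n,u,v,z):
    K,R,t=cam(n); d=R.T@np.linalg.inv(K)@np.array([u,v,1.]); o=-R.T@t
    return o+d*(z-o[2])/d[2]
def cloud(n,dep):
    K,R,t=cam(n); v,u=np.mgrid[:384,:512]; p=np.stack([(u-K[0,2])/K[0,0]*dep,(v-K[1,2])/K[1,1]*dep,dep],-1)
    return (p-t)@R
E
python3 - <<'E'
from h import *
for n in("scene","top"):
    p,d=r.capture(n); cv2.imwrite(f"pics/{n}0.png",p[:,:,::-1]); np.save(f"{n}0.npy",d); np.save(f"{n}0p.npy",p)
    K,R,t=cam(n); print(n,-R.T@t,R[2],K[0,0])
print(r.read_state())
E
```

```text
scene [ 0.98823371 -0.54456269  0.51242169] [-0.55528596  0.60061361 -0.57525716] 426.9622013996921
top [ 0.47518737 -0.10730293  0.80901679] [ 0.13561891  0.02597079 -0.99042063] 399.8801302722388
{'time': 0.1, 'joints': array([ 1.15241134,  0.33280944, -0.06470362,  1.46083555,  0.02157707,
        1.34988901, -0.08847705]), 'qvel': array([ 0.00051388, -0.00082036,  0.0010227 , -0.00248724,  0.0001649 ,
        0.00061278,  0.00129351]), 'joint_efforts': array([ 7.22678087e-04, -6.24544644e+01,  2.40574277e-02, -3.90716028e+01,
       -6.14606892e-02,  3.66311311e-02,  2.45501190e-05]), 'position': array([ 0.24083568, -0.57637236,  0.22184342]), 'eef_rot': array([-3.14034589e+00,  3.15666777e-05,  3.95825097e-01]), 'contact_force': array([-0.5136967 ,  0.49903798, -0.42467748]), 'ft_torque': array([-0.01234225,  0.01527947,  0.0107387 ]), 'grip_force': 0.0, 'gripper_width': 0.08713824375495782}
```

View pics/scene0.png

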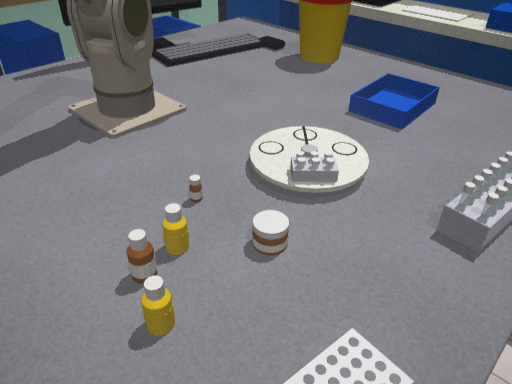

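View pics/top0.png

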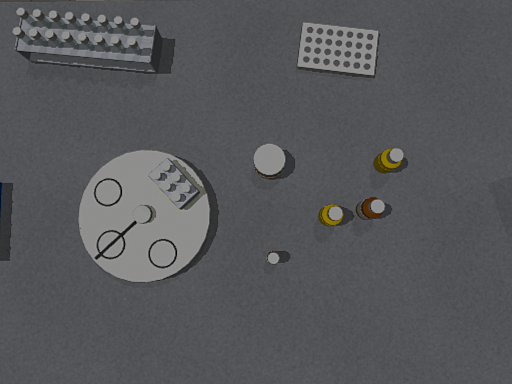

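The brown tall bottle is at about (142,257) in scene and (374,208) in top. Its yellow lookalikes are at (158,310) and (176,230) in scene, and (388,160) and (332,215) in top. The jar is at (270,160) and the vial at (273,258) in top. The mark with the line is at (111,244), across the hub from the block at (174,184).

```bash
cat > m.py <<'E'
from h import *
p=np.load("top0p.npy"); d=np.load("top0.npy"); P=cloud("top",d)
def near(u,v,rad,zlo,zhi):
    q=P[v-rad:v+rad+1,u-rad:u+rad+1].reshape(-1,3); q=q[(q[:,2]>zlo)&(q[:,2]<zhi)]
    return q
for nm,u,v,z0,z1,h in [("bottle",377,207,.08,.095,.086),("yelA",396,156,.08,.095,.086),("yelB",336,214,.08,.095,.086),("jar",269,160,.044,.056,.05),("vial",273,258,.046,.058,.052)]:
    q=near(u,v,18,z0,z1)[:,:2]; c,R=cv2.minEnclosingCircle(q.astype(np.float32))
    # rgb: white blob centroid onto cap plane
    g=p.astype(int); w=((g.min(2)>120)).astype(np.uint8); w[:v-18]=0;w[v+19:]=0;w[:,:u-18]=0;w[:,u+19:]=0
    n,_,st,ce=cv2.connectedComponentsWithStats(w); k=1+st[1:,4].argmax()
    print(nm,"depth",np.round(c,4),round(R,4),len(q),q.mean(0).round(4),"rgb",ray("top",*ce[k],h).round(4),st[k,4])
g=p.astype(int).min(2)
w=(np.abs(P[:,:,2]-.032)<.006)&(np.hypot(*(np.moveaxis(P[:,:,:2],2,0)-ray("top",144,215,.032)[:2,None,None]))<.16)
c,R=cv2.minEnclosingCircle(P[w][:,:2].astype(np.float32)); print("disc",np.round(c,4),R,np.median(P[w][:,2]))
m=np.zeros(g.shape,np.uint8); wb=(g>110).astype(np.uint8)
cs,_=cv2.findContours(wb,cv2.RETR_CCOMP,cv2.CHAIN_APPROX_NONE)
big=max(cs,key=cv2.contourArea); 
e=np.array([ray("top",*x[0],.032)[:2] for x in big]).astype(np.float32); print("disc rgb",cv2.fitEllipse(e))
h=near(143,213,14,.04,.052); print("hub",np.round(cv2.minEnclosingCircle(h[:,:2].astype(np.float32))[0],4),h.mean(0))
for u,v in((111,244),(108,192),(163,253)):
    b=np.zeros_like(wb); b[v-17:v+18,u-17:u+18]=(g<95)[v-17:v+18,u-17:u+18]
    ys,xs=np.nonzero(b); q=np.array([ray("top",x,y,.032)[:2] for x,y in zip(xs,ys)])
    c0=ray("top",u,v,.032)[:2]
    for _ in range(8):
        dd=np.hypot(*(q-c0).T); s=q[abs(dd-.0275)<.006]; A=np.c_[2*s,np.ones(len(s))]; x=np.linalg.lstsq(A,(s**2).sum(1),rcond=None)[0]; c0=x[:2]
    print("ring",u,v,c0.round(4),np.sqrt(x[2]+c0@c0),len(s))
s=np.load("scene0p.npy"); a=cv2.resize(s[200:345,105:225],None,fx=3,fy=3); b=cv2.resize(p[135:285,60:220],None,fx=3,fy=3)
o=np.zeros((450,840,3),np.uint8); o=np.zeros((450,790,3),np.uint8); b=cv2.resize(b,(430,403)); o[:a.shape[0],:360]=a;o[:403,360:]=b; cv2.imwrite("pics/crop.png",o[:,:,::-1])
E
python3 m.py
```

```text
bottle depth [ 0.5388 -0.316 ] 0.0134 165 [ 0.5388 -0.3152] rgb [ 0.5394 -0.3161  0.086 ] 143
yelA depth [ 0.6336 -0.3533] 0.0131 162 [ 0.633  -0.3526] rgb [ 0.6338 -0.3538  0.086 ] 135
yelB depth [ 0.5258 -0.24  ] 0.0127 160 [ 0.5258 -0.2397] rgb [ 0.5262 -0.2403  0.086 ] 140
jar depth [ 0.6327 -0.1219] 0.0311 783 [ 0.6322 -0.1217] rgb [ 0.6327 -0.1221  0.05  ] 754
vial depth [ 0.4443 -0.1296] 0.0109 106 [ 0.4443 -0.1293] rgb [ 0.4443 -0.1297  0.052 ] 93
disc [0.5255 0.1229] 0.12991076707839966 0.03203450442038112
disc rgb ((0.5232061147689819, 0.12797649204730988), (0.2416820228099823, 0.2602657675743103), 121.133056640625)
hub [0.5253 0.1231] [0.5253995  0.12210103 0.04587364]
ring 111 244 [0.4675 0.1846] 0.02669261954696343 191
ring 108 192 [0.5697 0.196 ] 0.026403855754883254 159
ring 163 253 [0.4511 0.0831] 0.026306711006608852 170
```

View pics/crop.png

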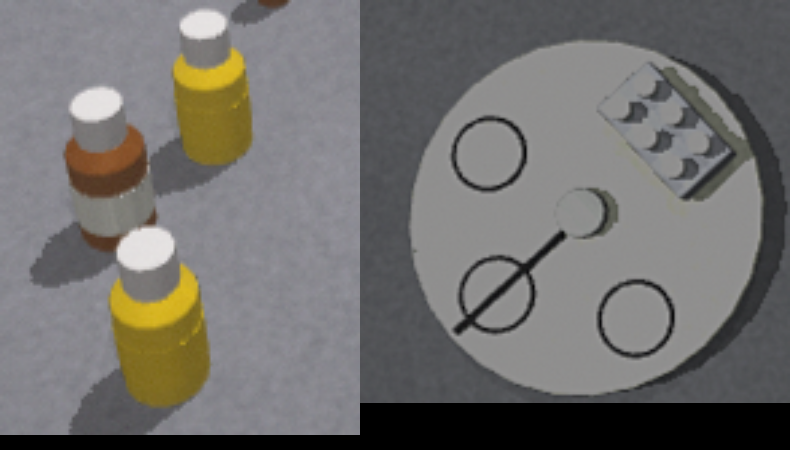

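The crop confirms the brown glass bottle with the paper label is the target; the two like-shaped ones are yellow. The ring with the line is at (111,244), 84.7 mm from the hub. I'll grip with the fingers closing along the radial line through the mark (tool yaw about 43°), which also clears both neighbours.

Run:
```python
from h import *
p=np.load("scene0p.npy"); P=cloud("scene",np.load("scene0.npy"))
q=P[225:252,122:155].reshape(-1,3); q=q[(q[:,2]>.0835)&(q[:,2]<.09)]; print(cv2.minEnclosingCircle(q[:,:2].astype(np.float32)),len(q))
q=P[125:195,240:380].reshape(-1,3); q=q[abs(q[:,2]-.032)<.005]; print(cv2.minEnclosingCircle(q[:,:2].astype(np.float32)))
```

```text
((0.5397515892982483, -0.3188277781009674), 0.01315994281321764) 163
((0.52591472864151, 0.1202077716588974), 0.13174238801002502)
```

>>> arm_command:
  commands:
    - {"slide": [0.75, 0.65, 0], "rotation": [0, 0, 0.22], "gripper": 0.3}
    - {"slide": [0.75, 0.65, 0], "rotation": [0, 0, 0.22], "gripper": 0.3}
    - {"slide": [0.75, 0.65, 0], "rotation": [0, 0, 0.22], "gripper": 0.3}
    - {"slide": [0.75, 0.65, 0], "rotation": [0, 0, 0.22], "gripper": 0.3}
    - {"slide": [0.75, 0.65, 0], "rotation": [0, 0, 0.22], "gripper": 0.3}
    - {"slide": [0.75, 0.65, 0], "rotation": [0, 0, 0.22], "gripper": 0.3}
    - {"slide": [0.75, 0.65, 0], "rotation": [0, 0, 0.22], "gripper": 0.3}
    - {"slide": [0.75, 0.65, 0], "rotation": [0, 0, 0.22], "gripper": 0.3}
    - {"slide": [0.75, 0.65, 0], "rotation": [0, 0, 0.22], "gripper": 0.3}
    - {"slide": [0.75, 0.65, 0], "rotation": [0, 0, 0.22], "gripper": 0.3}
  newtons: 12

```text
time: 0.93
position: [0.3925, -0.4453, 0.2226]
eef_rot: [3.141, -0.0, 0.574]
contact_force: [0.4, 0.1, -0.7]
gripper_width: 0.0608
grip_force: 0.0
```

>>> arm_command:
  commands:
    - {"slide": [0.73, 0.64, 0], "rotation": [0, 0, 0.22], "gripper": 0.3}
    - {"slide": [0.73, 0.64, 0], "rotation": [0, 0, 0.22], "gripper": 0.3}
    - {"slide": [0.73, 0.64, 0], "rotation": [0, 0, 0.22], "gripper": 0.3}
    - {"slide": [0.73, 0.64, 0], "rotation": [0, 0, 0.22], "gripper": 0.3}
    - {"slide": [0.73, 0.64, 0], "rotation": [0, 0, 0.22], "gripper": 0.3}
    - {"slide": [0.73, 0.64, 0], "rotation": [0, 0, 0.22], "gripper": 0.3}
    - {"slide": [0.73, 0.64, 0], "rotation": [0, 0, 0.22], "gripper": 0.3}
    - {"slide": [0.73, 0.64, 0], "rotation": [0, 0, 0.22], "gripper": 0.3}
    - {"slide": [0.73, 0.64, 0], "rotation": [0, 0, 0.22], "gripper": 0.3}
    - {"slide": [0.73, 0.64, 0], "rotation": [0, 0, 0.22], "gripper": 0.3}

```text
time: 1.77
position: [0.5384, -0.3174, 0.2226]
eef_rot: [3.142, -0.0, 0.75]
contact_force: [0.7, -0.5, -1.1]
gripper_width: 0.061
grip_force: 0.0
```

>>> arm_command:
  commands:
    - {"slide": [0, 0, -0.5], "gripper": 0.3}
    - {"slide": [0, 0, -0.8], "gripper": 0.3}
    - {"slide": [0, 0, -0.8], "gripper": 0.3}
    - {"slide": [0, 0, -0.8], "gripper": 0.3}
    - {"slide": [0, 0, -0.6], "gripper": 0.3}
    - {"slide": [0, 0, -0.3], "gripper": 0.3}
    - {"slide": [0, 0, -0.2], "gripper": 0.3}
    - {"slide": [0, 0, 0], "gripper": 0.3}
    - {"slide": [0, 0, 0], "gripper": 0.3}
    - {"slide": [0, 0, 0], "gripper": 0.3}

```text
invalid input
```

>>> arm_command:
  commands:
    - {"slide": [0, 0, -0.5], "rotation": [0, 0, 0], "gripper": 0.3}
    - {"slide": [0, 0, -0.8], "rotation": [0, 0, 0], "gripper": 0.3}
    - {"slide": [0, 0, -0.8], "rotation": [0, 0, 0], "gripper": 0.3}
    - {"slide": [0, 0, -0.8], "rotation": [0, 0, 0], "gripper": 0.3}
    - {"slide": [0, 0, -0.8], "rotation": [0, 0, 0], "gripper": 0.3}
    - {"slide": [0, 0, -0.5], "rotation": [0, 0, 0], "gripper": 0.3}
    - {"slide": [0, 0, -0.3], "rotation": [0, 0, 0], "gripper": 0.3}
    - {"slide": [0, 0, 0], "rotation": [0, 0, 0], "gripper": 0.3}
    - {"slide": [0, 0, 0], "rotation": [0, 0, 0], "gripper": 0.3}
    - {"slide": [0, 0, 0], "rotation": [0, 0, 0], "gripper": 0.3}

```text
time: 2.6
position: [0.5376, -0.3189, 0.1336]
eef_rot: [3.14, -0.0, 0.748]
contact_force: [0.1, -0.1, 0.2]
gripper_width: 0.0611
grip_force: 0.0
```

Run:
```python
from h import *
p,d=r.capture("scene"); cv2.imwrite("pics/pre.png",cv2.resize(p[90:350,50:310],None,fx=2,fy=2)[:,:,::-1]); print(r.read_state()["position"])
```

```text
[ 0.53756703 -0.31893046  0.13366734]
```

View pics/pre.png

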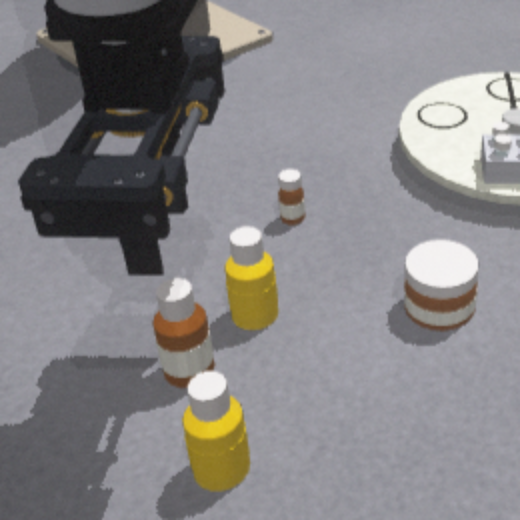

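Run:
```python
from h import *
c=r.camera_info("scene"); 
T=np.array([.5376,-.3189,.134]); a=np.array([np.cos(np.radians(-47)),np.sin(np.radians(-47)),0])
pts=np.array([T,T+a*.03,T-a*.03,T+a*.045,[.539,-.317,.086]])
q=cv2.projectPoints(pts,np.array(c["rvec"],float),np.array(c["tvec"],float),np.array(c["camera_matrix"],float),None)[0][:,0]; print(q,(q-[50,90])*2)
p,d=r.capture("top"); cv2.imwrite("pics/pre2.png",cv2.resize(p[100:300,250:450],None,fx=2.5,fy=2.5)[:,:,::-1])
```

```text
[[130.24473062 207.96523211]
 [124.75213243 221.73960187]
 [135.30808169 195.26733079]
 [121.82743871 229.07416581]
 [136.91063264 233.27113909]] [[160.48946124 235.93046422]
 [149.50426485 263.47920373]
 [170.61616338 210.53466158]
 [143.65487742 278.14833162]
 [173.82126529 286.54227817]]
```

View pics/pre2.png

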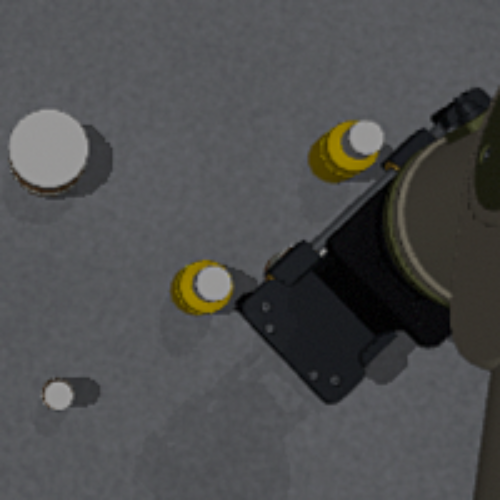

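>>> arm_command:
  commands:
    - {"slide": [0.1, 0.07, -0.2], "rotation": [0, 0, 0], "gripper": 0.3}
    - {"slide": [0, 0, -0.6], "rotation": [0, 0, 0], "gripper": 0.3}
    - {"slide": [0, 0, -0.7], "rotation": [0, 0, 0], "gripper": 0.3}
    - {"slide": [0, 0, -0.7], "rotation": [0, 0, 0], "gripper": 0.3}
    - {"slide": [0, 0, -0.7], "rotation": [0, 0, 0], "gripper": 0.3}
    - {"slide": [0, 0, -0.7], "rotation": [0, 0, 0], "gripper": 0.3}
    - {"slide": [0, 0, -0.7], "rotation": [0, 0, 0], "gripper": 0.3}
    - {"slide": [0, 0, -0.6], "rotation": [0, 0, 0], "gripper": 0.3}
    - {"slide": [0, 0, -0.4], "rotation": [0, 0, 0], "gripper": 0.3}
    - {"slide": [0, 0, 0], "rotation": [0, 0, 0], "gripper": 0.3}

```text
time: 3.53
position: [0.5379, -0.3167, 0.0243]
eef_rot: [-3.139, 0.001, 0.748]
contact_force: [0.5, 0.4, -0.4]
gripper_width: 0.0611
grip_force: 0.0
```

Run:
```python
from h import *
s=r.read_state(); print(s["position"],s["contact_force"],s["joints"])
p,d=r.capture("scene"); cv2.imwrite("pics/pre3.png",cv2.resize(p[150:350,80:280],None,fx=2.5,fy=2.5)[:,:,::-1])
```

```text
[ 0.53786416 -0.3166521   0.02426094] [ 0.51558068  0.4046614  -0.39723925] [ 0.68823496  0.52688343 -0.29451215  1.64462611  0.17408984  0.99903168
 -0.48638199]
```

View pics/pre3.png

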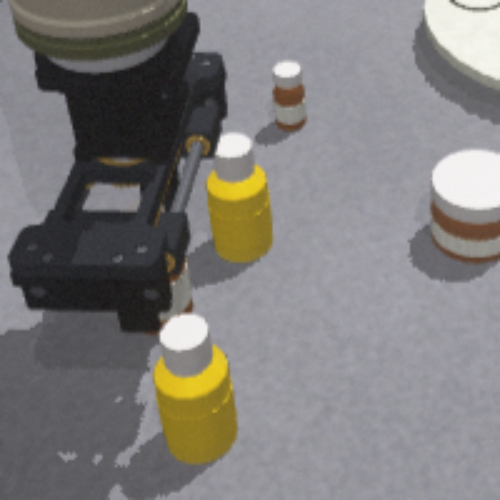

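The fingers are around the bottle, with its label just visible beside the pad at (180,285) in the crop. The neighbours haven't moved, so I'm closing.

>>> arm_command:
  commands:
    - {"slide": [0, 0, 0], "rotation": [0, 0, 0], "gripper": 0.6}
    - {"slide": [0, 0, 0], "rotation": [0, 0, 0], "gripper": 0.6}
    - {"slide": [0, 0, 0], "rotation": [0, 0, 0], "gripper": 0.6}
    - {"slide": [0, 0, 0], "rotation": [0, 0, 0], "gripper": 0.6}
    - {"slide": [0, 0, 0], "rotation": [0, 0, 0], "gripper": 0.6}
    - {"slide": [0, 0, 0], "rotation": [0, 0, 0], "gripper": 0.6}
    - {"slide": [0, 0, 0], "rotation": [0, 0, 0], "gripper": 0.6}
    - {"slide": [0, 0, 0], "rotation": [0, 0, 0], "gripper": 0.6}
    - {"slide": [0, 0, 0], "rotation": [0, 0, 0], "gripper": 0.6}
    - {"slide": [0, 0, 0], "rotation": [0, 0, 0], "gripper": 0.6}
  newtons: 12

```text
time: 4.42
position: [0.5393, -0.3173, 0.0271]
eef_rot: [3.141, -0.0, 0.748]
contact_force: [-2.4, 0.1, 6.0]
gripper_width: 0.0393
grip_force: 12.0
```

>>> arm_command:
  commands:
    - {"slide": [0, 0, 0.3], "rotation": [0, 0, 0], "gripper": 0.6}
    - {"slide": [0, 0, 0.6], "rotation": [0, 0, 0], "gripper": 0.6}
    - {"slide": [0, 0, 0.8], "rotation": [0, 0, 0], "gripper": 0.6}
    - {"slide": [0, 0, 0.9], "rotation": [0, 0, 0], "gripper": 0.6}
    - {"slide": [0, 0, 0.9], "rotation": [0, 0, 0], "gripper": 0.6}
    - {"slide": [0, 0, 0.9], "rotation": [0, 0, 0], "gripper": 0.6}
    - {"slide": [0, 0, 0.9], "rotation": [0, 0, 0], "gripper": 0.6}
    - {"slide": [0, 0, 0.8], "rotation": [0, 0, 0], "gripper": 0.6}
    - {"slide": [0, 0, 0.6], "rotation": [0, 0, 0], "gripper": 0.6}
    - {"slide": [0, 0, 0.3], "rotation": [0, 0, 0], "gripper": 0.6}

```text
time: 5.25
position: [0.5396, -0.3177, 0.1691]
eef_rot: [3.139, -0.001, 0.748]
contact_force: [1.2, -1.2, -1.0]
gripper_width: 0.0397
grip_force: 12.0
```

Run:
```python
from h import *
s=r.read_state(); print(s["position"],s["contact_force"],s["ft_torque"],s["grip_force"],s["gripper_width"])
p,d=r.capture("scene"); cv2.imwrite("pics/lift.png",cv2.resize(p[100:340,60:300],None,fx=2,fy=2)[:,:,::-1])
```

```text
[ 0.53960452 -0.31766374  0.16906959] [ 1.18817794 -1.18869341 -1.01567054] [-0.03891318 -0.05070352 -0.01204817] 11.9993994440415 0.03965981018631792
```

View pics/lift.png

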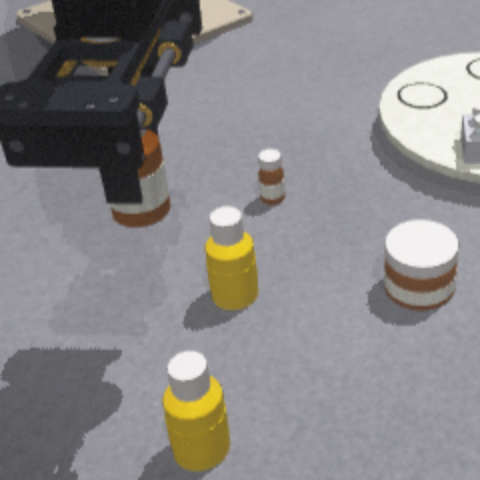

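The bottle is held upright clear of the bench (crop 140,190), and nothing else has moved. Carrying it to the turntable.

>>> arm_command:
  commands:
    - {"slide": [-0.05, 0.3, 0], "rotation": [0, 0, 0], "gripper": 0.6}
    - {"slide": [-0.1, 0.6, 0], "rotation": [0, 0, 0], "gripper": 0.6}
    - {"slide": [-0.12, 0.9, 0], "rotation": [0, 0, 0], "gripper": 0.6}
    - {"slide": [-0.12, 0.9, 0], "rotation": [0, 0, 0], "gripper": 0.6}
    - {"slide": [-0.12, 0.9, 0], "rotation": [0, 0, 0], "gripper": 0.6}
    - {"slide": [-0.12, 0.9, 0], "rotation": [0, 0, 0], "gripper": 0.6}
    - {"slide": [-0.12, 0.9, 0], "rotation": [0, 0, 0], "gripper": 0.6}
    - {"slide": [-0.12, 0.9, 0], "rotation": [0, 0, 0], "gripper": 0.6}
    - {"slide": [-0.12, 0.9, 0], "rotation": [0, 0, 0], "gripper": 0.6}
    - {"slide": [-0.12, 0.9, 0], "rotation": [0, 0, 0], "gripper": 0.6}

```text
time: 6.13
position: [0.5156, -0.153, 0.1654]
eef_rot: [-3.14, 0.001, 0.749]
contact_force: [0.9, -0.6, -0.6]
gripper_width: 0.0392
grip_force: 12.0
```

>>> arm_command:
  commands:
    - {"slide": [-0.12, 0.9, 0], "rotation": [0, 0, 0], "gripper": 0.6}
    - {"slide": [-0.12, 0.9, 0], "rotation": [0, 0, 0], "gripper": 0.6}
    - {"slide": [-0.12, 0.9, 0], "rotation": [0, 0, 0], "gripper": 0.6}
    - {"slide": [-0.12, 0.9, 0], "rotation": [0, 0, 0], "gripper": 0.6}
    - {"slide": [-0.12, 0.9, 0], "rotation": [0, 0, 0], "gripper": 0.6}
    - {"slide": [-0.12, 0.9, 0], "rotation": [0, 0, 0], "gripper": 0.6}
    - {"slide": [-0.12, 0.9, 0], "rotation": [0, 0, 0], "gripper": 0.6}
    - {"slide": [-0.12, 0.9, 0], "rotation": [0, 0, 0], "gripper": 0.6}
    - {"slide": [-0.12, 0.9, 0], "rotation": [0, 0, 0], "gripper": 0.6}
    - {"slide": [-0.12, 0.9, 0], "rotation": [0, 0, 0], "gripper": 0.6}

```text
time: 6.97
position: [0.4912, 0.0264, 0.1654]
eef_rot: [-3.14, 0.001, 0.749]
contact_force: [-0.4, 0.5, -0.5]
gripper_width: 0.04
grip_force: 12.0
```

>>> arm_command:
  commands:
    - {"slide": [-0.15, 0.9, 0], "rotation": [0, 0, 0], "gripper": 0.6}
    - {"slide": [-0.15, 0.9, 0], "rotation": [0, 0, 0], "gripper": 0.6}
    - {"slide": [-0.15, 0.9, 0], "rotation": [0, 0, 0], "gripper": 0.6}
    - {"slide": [-0.15, 0.9, 0], "rotation": [0, 0, 0], "gripper": 0.6}
    - {"slide": [-0.15, 0.9, 0], "rotation": [0, 0, 0], "gripper": 0.6}
    - {"slide": [-0.15, 0.9, 0], "rotation": [0, 0, 0], "gripper": 0.6}
    - {"slide": [-0.15, 0.9, 0], "rotation": [0, 0, 0], "gripper": 0.6}
    - {"slide": [-0.1, 0.7, 0], "rotation": [0, 0, 0], "gripper": 0.6}
    - {"slide": [-0.08, 0.6, 0], "rotation": [0, 0, 0], "gripper": 0.6}
    - {"slide": [0, 0.3, 0], "rotation": [0, 0, 0], "gripper": 0.6}

```text
time: 7.8
position: [0.4662, 0.1849, 0.1656]
eef_rot: [-3.141, 0.001, 0.751]
contact_force: [0.7, -0.0, -1.0]
gripper_width: 0.0395
grip_force: 12.0
```

Run:
```python
from h import *
s=r.read_state(); print(s["position"],s["joints"])
q=[]
for i in range(4):
    r.capture("scene"); q.append(r.read_state()["position"])
q=np.array(q); print(q, q.mean(0))
p,d=r.capture("top"); cv2.imwrite("pics/over.png",cv2.resize(p[130:300,50:250],None,fx=3,fy=3)[:,:,::-1])
p,d=r.capture("scene"); np.save("s2p.npy",p); P=cloud("scene",d); np.save("s2P.npy",P)
g=p.astype(int); m=(g[...,0]>1.5*g[...,2])&(g[...,0]>60)&(P[...,2]>.12)&(np.hypot(P[...,0]-.468,P[...,1]-.18)<.06)
v,u=np.nonzero(m); print(len(u),u.min() if len(u) else 0,u.max() if len(u) else 0, P[m].mean(0), P[m][:,2].min())
```

```text
[0.46618666 0.18486454 0.16562011] [ 0.16719969  0.16179576 -0.6857786   1.82565565  0.10928502  1.19387177
 -1.37265474]
[[0.46653524 0.18514257 0.16579761]
 [0.46701895 0.18385083 0.16587258]
 [0.46748455 0.1827745  0.16595609]
 [0.46782009 0.18210237 0.16606918]] [0.46721471 0.18346757 0.16592386]
199 295 335 [0.47149448 0.1704421  0.19218044] 0.1393670301223383
```

Run:
```python
from h import *
from scipy.optimize import least_squares
print(r.read_state()["position"])
for i in range(2):
    p,d=r.capture("scene"); P=cloud("scene",d); q=P.reshape(-1,3)
    b=q[(np.hypot(q[:,0]-.468,q[:,1]-.183)<.03)&(q[:,2]>.143)&(q[:,2]<.165)]
    f=least_squares(lambda c:np.hypot(*(b[:,:2]-c).T)-.02,[.467,.183],loss="soft_l1",f_scale=.001); print(len(b),f.x,np.median(abs(f.fun)),r.read_state()["position"])
P0=cloud("scene",np.load("scene0.npy")); p0=np.load("scene0p.npy")
m=(p0.astype(int).min(2)<70)&(np.hypot(P0[...,0]-.4677,P0[...,1]-.182)<.04)&(abs(P0[...,2]-.032)<.006)
s=np.array([ray("scene",x,y,.032)[:2] for y,x in zip(*np.nonzero(m))]); c=np.array([.4677,.182])
for _ in range(10):
    k=s[abs(np.hypot(*(s-c).T)-.0275)<.006]; x=np.linalg.lstsq(np.c_[2*k,np.ones(len(k))],(k**2).sum(1),rcond=None)[0]; c=x[:2]
print("ring scene",c,np.sqrt(x[2]+c@c),len(k))
q=P.reshape(-1,3); z=q[abs(q[:,2]-.032)<.004]; 
print("bottom", q[(np.hypot(q[:,0]-.468,q[:,1]-.183)<.03)&(q[:,2]>.12)][:,2].min())
o=cv2.resize(p[60:200,220:400],None,fx=4,fy=4); cv2.imwrite("pics/over.png",o[:,:,::-1])
```

```text
[0.46817487 0.18177478 0.16631321]
159 [0.46939474 0.1799934 ] 0.0006309473993972164 [0.46826885 0.18181604 0.16637634]
157 [0.46930588 0.18003353] 0.0006989762132412793 [0.46829181 0.18195872 0.16645861]
ring scene [0.46750543 0.1826906 ] 0.027542558252802395 12
bottom 0.13724016549816476
```

View pics/over.png

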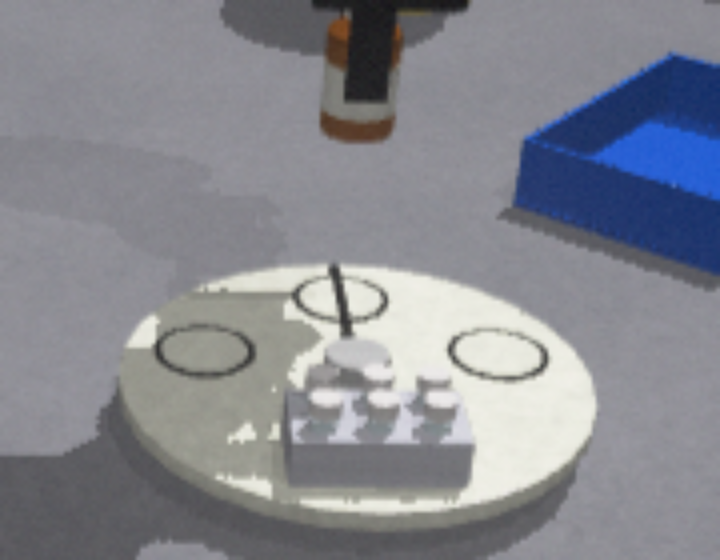

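Run:
```python
from h import *
p=np.load("scene0p.npy").astype(int).min(2)
# rings in scene: interior holes of ring contours
for src in ("scene0p.npy",None):
    if src is None: p=r.capture("scene")[0].astype(int).min(2)
    bl=cv2.adaptiveThreshold(p.astype(np.uint8),255,cv2.ADAPTIVE_THRESH_MEAN_C,cv2.THRESH_BINARY_INV,15,18)
    for u0,v0 in((305,135),(271,148),(344,149)):
        v,u=np.nonzero(bl); s=np.array([ray("scene",x,y,.032)[:2] for x,y in zip(u,v) if abs(x-u0)<18 and abs(y-v0)<11]); c=ray("scene",u0,v0,.032)[:2]
        for _ in range(15):
            k=s[abs(np.hypot(*(s-c).T)-.027)<.005]; x=np.linalg.lstsq(np.c_[2*k,np.ones(len(k))],(k**2).sum(1),rcond=None)[0]; c=x[:2]
        print(c,np.sqrt(x[2]+c@c),len(k))
print(r.read_state()["position"])
```

```text
[0.46742062 0.18245479] 0.026791790189246222 85
[0.45146233 0.08038702] 0.02652383198290503 112
[0.57012834 0.19320657] 0.02660250112493956 101
[0.46692037 0.18228838] 0.026926164387901595 82
[0.45101988 0.0807457 ] 0.02685568311946457 98
[0.57008748 0.19332991] 0.026602836608907006 99
[0.46831485 0.18208281 0.16652078]
```

The turntable hasn't moved; the bottle hangs upright over the mark (crop 358,128 above ring 341,299), about 2 mm off. I'll correct that and descend to about 1 cm above the face.

>>> arm_command:
  commands:
    - {"slide": [-0.07, 0.1, -0.2], "rotation": [0, 0, 0], "gripper": 0.6}
    - {"slide": [0, 0, -0.5], "rotation": [0, 0, 0], "gripper": 0.6}
    - {"slide": [0, 0, -0.7], "rotation": [0, 0, 0], "gripper": 0.6}
    - {"slide": [0, 0, -0.7], "rotation": [0, 0, 0], "gripper": 0.6}
    - {"slide": [0, 0, -0.7], "rotation": [0, 0, 0], "gripper": 0.6}
    - {"slide": [0, 0, -0.7], "rotation": [0, 0, 0], "gripper": 0.6}
    - {"slide": [0, 0, -0.6], "rotation": [0, 0, 0], "gripper": 0.6}
    - {"slide": [0, 0, -0.5], "rotation": [0, 0, 0], "gripper": 0.6}
    - {"slide": [0, 0, -0.3], "rotation": [0, 0, 0], "gripper": 0.6}
    - {"slide": [0, 0, 0], "rotation": [0, 0, 0], "gripper": 0.6}

```text
time: 9.08
position: [0.466, 0.1844, 0.0672]
eef_rot: [-3.141, 0.002, 0.748]
contact_force: [-0.3, -0.1, -1.2]
gripper_width: 0.04
grip_force: 12.0
```

Run:
```python
from h import *
from scipy.optimize import least_squares
for i in range(3):
    p,d=r.capture("scene"); P=cloud("scene",d); q=P.reshape(-1,3)
    b=q[(np.hypot(q[:,0]-.468,q[:,1]-.183)<.03)&(q[:,2]>.047)&(q[:,2]<.07)]
    f=least_squares(lambda c:np.hypot(*(b[:,:2]-c).T)-.02,[.467,.183],loss="soft_l1",f_scale=.001); s=r.read_state(); print(len(b),f.x,np.median(abs(f.fun)),s["position"],s["contact_force"])
cv2.imwrite("pics/low.png",cv2.resize(p[60:200,220:400],None,fx=4,fy=4)[:,:,::-1])
```

```text
137 [0.46752585 0.18211459] 0.0008286403856159266 [0.46648117 0.18468072 0.06810045] [-0.08237776 -0.44442038 -0.32619053]
130 [0.4677695  0.18257044] 0.0006774925003713485 [0.46690959 0.18486237 0.06875448] [ 0.03291066  0.45924774 -1.03997293]
135 [0.46836712 0.18272344] 0.0007585627011297766 [0.46720102 0.18495948 0.06912166] [-0.05144195  0.79552303 -1.73692056]
```

View pics/low.png

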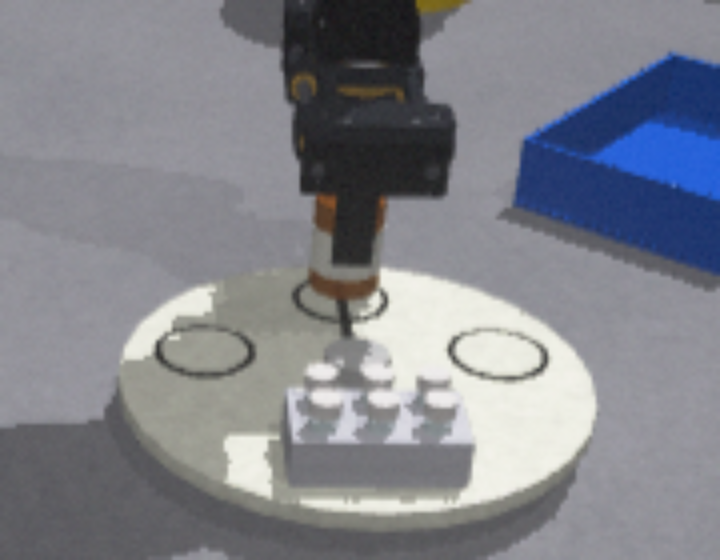

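The bottle is now over the ring (crop 345,285) and within 1 mm of its centre. Lowering gently.

>>> arm_command:
  commands:
    - {"slide": [-0.03, 0, -0.1], "rotation": [0, 0, 0], "gripper": 0.6}
    - {"slide": [0, 0, -0.1], "rotation": [0, 0, 0], "gripper": 0.6}
    - {"slide": [0, 0, -0.08], "rotation": [0, 0, 0], "gripper": 0.6}
    - {"slide": [0, 0, -0.05], "rotation": [0, 0, 0], "gripper": 0.6}
    - {"slide": [0, 0, -0.03], "rotation": [0, 0, 0], "gripper": 0.6}
    - {"slide": [0, 0, -0.03], "rotation": [0, 0, 0], "gripper": 0.6}
    - {"slide": [0, 0, -0.03], "rotation": [0, 0, 0], "gripper": 0.6}
    - {"slide": [0, 0, -0.03], "rotation": [0, 0, 0], "gripper": 0.6}
    - {"slide": [0, 0, 0], "rotation": [0, 0, 0], "gripper": 0.6}
    - {"slide": [0, 0, 0], "rotation": [0, 0, 0], "gripper": 0.6}

```text
time: 10.07
position: [0.4662, 0.1847, 0.0596]
eef_rot: [3.142, 0.0, 0.748]
contact_force: [0.3, 0.8, -1.1]
gripper_width: 0.0391
grip_force: 12.0
```

>>> arm_command:
  commands:
    - {"slide": [0, 0, -0.02], "rotation": [0, 0, 0], "gripper": 0.6}
    - {"slide": [0, 0, -0.02], "rotation": [0, 0, 0], "gripper": 0.6}
    - {"slide": [0, 0, -0.02], "rotation": [0, 0, 0], "gripper": 0.6}
    - {"slide": [0, 0, 0], "rotation": [0, 0, 0], "gripper": 0.6}
    - {"slide": [0, 0, 0], "rotation": [0, 0, 0], "gripper": 0.6}
    - {"slide": [0, 0, 0], "rotation": [0, 0, 0], "gripper": 0.6}
    - {"slide": [0, 0, 0], "rotation": [0, 0, 0], "gripper": 0.6}
    - {"slide": [0, 0, 0], "rotation": [0, 0, 0], "gripper": 0.6}
    - {"slide": [0, 0, 0], "rotation": [0, 0, 0], "gripper": 0.6}
    - {"slide": [0, 0, 0], "rotation": [0, 0, 0], "gripper": 0.6}

```text
time: 10.9
position: [0.4667, 0.1852, 0.059]
eef_rot: [3.141, -0.001, 0.748]
contact_force: [-0.0, 0.8, 5.1]
gripper_width: 0.0392
grip_force: 12.0
```

Run:
```python
from h import *
from scipy.optimize import least_squares
for i in range(3):
    p,d=r.capture("scene"); P=cloud("scene",d); q=P.reshape(-1,3)
    b=q[(np.hypot(q[:,0]-.468,q[:,1]-.183)<.03)&(q[:,2]>.042)&(q[:,2]<.06)]
    f=least_squares(lambda c:np.hypot(*(b[:,:2]-c).T)-.02,[.467,.183],loss="soft_l1",f_scale=.001); s=r.read_state(); print(len(b),f.x,s["position"],s["contact_force"])
# lowest brown pixel of the bottle -> height on its front surface
g=p.astype(int); m=(g[...,0]>1.4*g[...,2])&(g[...,0]>50); m[:, :285]=0; m[:,325:]=0; m[:105]=0; m[150:]=0
v,u=np.nonzero(m); print(v.max(),u[v==v.max()], [P[y,x].round(4) for y,x in zip(v,u) if y>=v.max()-1][:6])
```

```text
102 [0.46825139 0.18250492] [0.46672132 0.18514291 0.05900966] [-0.84806432  0.17977134  5.2105285 ]
102 [0.46797353 0.18280354] [0.46674505 0.18516842 0.05902716] [-1.28535504  0.62597229  6.43135765]
99 [0.46813757 0.18294205] [0.46674961 0.18513305 0.05903412] [0.10458145 0.22469848 4.34697944]
138 [304 307] [array([0.4728, 0.1652, 0.0331]), array([0.4778, 0.1623, 0.0362]), array([0.4766, 0.1678, 0.0336]), array([0.4807, 0.166 , 0.0359]), array([0.4821, 0.1681, 0.0356]), array([0.4828, 0.171 , 0.0348])]
```

Touching down with about 5 N upward. I'll ease the grip and open slowly.

>>> arm_command:
  commands:
    - {"slide": [0, 0, 0.02], "rotation": [0, 0, 0], "gripper": 0.6}
    - {"slide": [0, 0, 0], "rotation": [0, 0, 0], "gripper": 0.58}
    - {"slide": [0, 0, 0], "rotation": [0, 0, 0], "gripper": 0.56}
    - {"slide": [0, 0, 0], "rotation": [0, 0, 0], "gripper": 0.55}
    - {"slide": [0, 0, 0], "rotation": [0, 0, 0], "gripper": 0.54}
    - {"slide": [0, 0, 0], "rotation": [0, 0, 0], "gripper": 0.53}
    - {"slide": [0, 0, 0], "rotation": [0, 0, 0], "gripper": 0.52}
    - {"slide": [0, 0, 0], "rotation": [0, 0, 0], "gripper": 0.51}
    - {"slide": [0, 0, 0], "rotation": [0, 0, 0], "gripper": 0.5}
    - {"slide": [0, 0, 0], "rotation": [0, 0, 0], "gripper": 0.48}
  newtons: 3

```text
time: 11.88
position: [0.4661, 0.1846, 0.0587]
eef_rot: [3.142, 0.0, 0.748]
contact_force: [0.2, -0.6, -0.2]
gripper_width: 0.0443
grip_force: 0.0
```

>>> arm_command:
  commands:
    - {"slide": [0, 0, 0], "rotation": [0, 0, 0], "gripper": 0.45}
    - {"slide": [0, 0, 0], "rotation": [0, 0, 0], "gripper": 0.4}
    - {"slide": [0, 0, 0], "rotation": [0, 0, 0], "gripper": 0.35}
    - {"slide": [0, 0, 0], "rotation": [0, 0, 0], "gripper": 0.3}
    - {"slide": [0, 0, 0], "rotation": [0, 0, 0], "gripper": 0.25}
    - {"slide": [0, 0, 0], "rotation": [0, 0, 0], "gripper": 0.25}
    - {"slide": [0, 0, 0], "rotation": [0, 0, 0], "gripper": 0.25}
    - {"slide": [0, 0, 0], "rotation": [0, 0, 0], "gripper": 0.25}
    - {"slide": [0, 0, 0], "rotation": [0, 0, 0], "gripper": 0.25}
    - {"slide": [0, 0, 0], "rotation": [0, 0, 0], "gripper": 0.25}

```text
time: 12.72
position: [0.4662, 0.1847, 0.0588]
eef_rot: [3.141, -0.0, 0.748]
contact_force: [-1.1, 0.3, -0.5]
gripper_width: 0.0654
grip_force: 0.0
```

>>> arm_command:
  commands:
    - {"slide": [0, 0, 0.2], "rotation": [0, 0, 0], "gripper": 0.25}
    - {"slide": [0, 0, 0.4], "rotation": [0, 0, 0], "gripper": 0.25}
    - {"slide": [0, 0, 0.6], "rotation": [0, 0, 0], "gripper": 0.25}
    - {"slide": [0, 0, 0.8], "rotation": [0, 0, 0], "gripper": 0.25}
    - {"slide": [0, 0, 1], "rotation": [0, 0, 0], "gripper": 0.25}
    - {"slide": [0, 0, 1], "rotation": [0, 0, 0], "gripper": 0.25}
    - {"slide": [0, 0, 1], "rotation": [0, 0, 0], "gripper": 0.25}
    - {"slide": [0, 0, 1], "rotation": [0, 0, 0], "gripper": 0.25}
    - {"slide": [0, 0, 0.5], "rotation": [0, 0, 0], "gripper": 0.25}
    - {"slide": [0, 0, 0.2], "rotation": [0, 0, 0], "gripper": 0.25}

```text
time: 13.55
position: [0.467, 0.1852, 0.1952]
eef_rot: [3.14, -0.003, 0.748]
contact_force: [-0.2, 0.2, -0.3]
gripper_width: 0.0653
grip_force: 0.0
```

Run:
```python
from h import *
p,d=r.capture("scene"); P=cloud("scene",d); q=P.reshape(-1,3)
from scipy.optimize import least_squares
b=q[(np.hypot(q[:,0]-.468,q[:,1]-.183)<.035)&(q[:,2]>.042)&(q[:,2]<.08)]
f=least_squares(lambda c:np.hypot(*(b[:,:2]-c).T)-.02,[.467,.183],loss="soft_l1",f_scale=.001); print(len(b),f.x)
c=q[(np.hypot(q[:,0]-.468,q[:,1]-.183)<.035)&(q[:,2]>.115)&(q[:,2]<.122)]; print("cap",cv2.minEnclosingCircle(c[:,:2].astype(np.float32)),c[:,2].mean())
g=p.astype(int).min(2)
bl=cv2.adaptiveThreshold(g.astype(np.uint8),255,cv2.ADAPTIVE_THRESH_MEAN_C,cv2.THRESH_BINARY_INV,15,18)
for u0,v0 in((271,148),(344,149)):
    v,u=np.nonzero(bl); s=np.array([ray("scene",x,y,.032)[:2] for x,y in zip(u,v) if abs(x-u0)<18 and abs(y-v0)<11]); c=ray("scene",u0,v0,.032)[:2]
    for _ in range(15):
        k=s[abs(np.hypot(*(s-c).T)-.027)<.005]; x=np.linalg.lstsq(np.c_[2*k,np.ones(len(k))],(k**2).sum(1),rcond=None)[0]; c=x[:2]
    print(c,len(k))
s=r.read_state(); print(s["position"],s["contact_force"],s["time"])
cv2.imwrite("pics/done.png",cv2.resize(p[60:340,100:400],None,fx=2,fy=2)[:,:,::-1])
```

```text
264 [0.46739483 0.18290797]
cap ((0.467146635055542, 0.18158425390720367), 0.013057525269687176) 0.11655890873776373
[0.45105133 0.08087397] 96
[0.57022553 0.19343519] 100
[0.46681783 0.18500897 0.19461614] [0.51479026 0.38221836 0.26937811] 13.6
```

View pics/done.png

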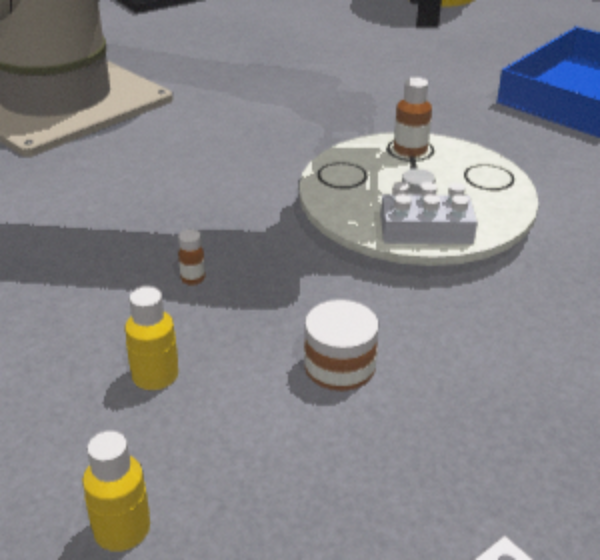

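The bottle stands upright in the lined ring (crop 412,140), within about 1 mm of its centre. The turntable's other rings, the jar and the vial haven't moved, and the gripper is clear.

```bash
python3 -c "
from bench import r
print(r.finish_job())"
```

```text
the job is handed in; nothing more can be done
None
```

The job is handed in: the reagent bottle stands upright about 1 mm from the centre of the lined ring, set down gently at about 5 N. The turntable, jar and vial haven't moved, the gripper is clear, and it took about 14 s of the 35 s limit.

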